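# Seat and lock the centrifuge's rotor lid

### The arm

A 6-joint arm with a two-finger parallel gripper is mounted at the origin on the work surface. World frame = base frame: x ahead of the robot, y to its left, z up, the work surface at z = 0. Lengths are in mm, angles in degrees, forces in N, time in s.
With the tool pointing down it reaches from about 325 to 900 mm from the base axis. Payload 6.1 kg.
Tool frame: the origin (TCP) lies on the centre line of the jaws, within the pads' length; the fingertips stand robot.tip_extent ahead of it and the grasp point (between the pads) lies 11 mm behind it (robot.tip_extent is the distance from the TCP to the fingertips, in mm); z points along the fingers, y is the line along which they close (so a half turn about z gives the same grasp; the last joint's range is limited). The gripper opens to 85 mm and grips with 20 to 120 N. Pads are 22 mm wide; open, the fingers measure 114 mm over their backs; the gripper's body (76 mm by 85 mm) begins 54 mm behind the grasp point. The pads swing forward as they close: fully open they stand 13 mm farther back than shut.
Start: joints at [-72.37, 12.628, 87.462, -0, 79.91, -7.225], TCP at [262.693, -567.105, 239.3] pointing down, gripper open.
Joint ranges: [-170.65, 170.65], [-52.31, 119.04], [5.05, 147.46], [-71.25, 251.25], [11.57, 151.72], [-153.62, 153.62]. Speed limits (degrees/s): [147.25, 147.25, 172.46, 180, 180, 180].

### API

Orientations are given as a 3x3 rotation matrix whose columns are the frame's x, y, z axes.
In Python, from rig import sensors, imaging, sign_off, robot gives the robot as it stands. The module is installed in compiled form; this text tells all that it offers.
- The arm moves only by the shell command python3 -m handwheel 'ROWS'. ROWS is JSON, a list of rows, each a list of 7 numbers: the shift along the tool's x, y, z in m, then the turn, a rotation vector about the tool's x, y, z in rad, then the opening, from 0 (shut) to 1 (fully open). In form: [[x, y, z, ax, ay, az, hand], ...]. A call has exactly 5 rows; each row shifts and turns the commanded pose from where the row before left it, along the tool's axes as they then stand; what a row does not reach is not made up. A row lasts 1/12 s, in which the tool goes at most 41.7 mm and 7.16 degrees, less where a joint would pass 70% of its speed; a pose out of reach is approached as far as the arm can. A call with a gripper value outside its range is refused whole. The fingers move at their own pace and stop on an object; the grip force is fixed at half the most. Time passes only in rows, so rows that do not move let the fingers close, or fill a call up. It gives the time, the measured TCP pose, the force, the opening and the grip force at its end, in the units of the state.
- sensors.sense(): the state, without advancing time (a new reading comes with each control period).
- imaging.capture(name): name is "scene" or "top" or "wrist"; returns a dict with "image" (384x512x3 uint8, red, green, blue), "range_z" (384x512 float32, mm along the optical axis (not along the pixel's ray), 0 where there is no reading), "mtx" (3x3 intrinsics, pixels), "world_to_cam" (4x4, takes a point from world to camera coordinates); the wrist camera has in their place "hand_eye" (4x4, takes a point from camera to tool coordinates, whose origin is the TCP and whose axes are the flange's). Camera axes: x right, y down, z forward; pixel columns grow to the right and rows downward; lengths in mm; the calibration is good to about 2 mm. A picture is of the moment at which its call begins: read the wrist's pose just before it.
- sign_off(): hands the job in; it is judged then, once.
The state is a dict: "clock": time; "q": joint angles; "joint_velocities": joint speeds; "tau": joint torques, N m; "position": TCP position; "eef_rot": TCP orientation; "contact_force": force on the tool from outside, world axes, zero at the start; "moment": the same for the moment, N m; "finger_gap": opening from 0.0 (shut) to 1.0 (fully open); "grasp_force": force on a finger pad.
Only numpy, scipy, OpenCV 4.12 (cv2) and the standard library are available. Lean on these libraries where they do the work, as an engineer would, in place of code of your own. Each camera call takes 0.05 s, during which the arm holds its last target. There are 200 camera calls.

### The job

Close the centrifuge's rotor for a run: take the large notched lid from the bench, lower it onto the rotor and turn it until its notches drop over the driving pins and it sits fully home and level, then press its lock button in as far as it goes. Do not drop the lid onto the rotor or lock it before it is home, and leave the other lid and everything else on the bench where it is.

Things in the scene. Friction and masses are not known exactly. Their poses are not given: they have to be found in the camera images.
- rotor_lid: The rotor's lid: round, bare aluminium, 160 mm across, about 0.35 kg, lying right way up. Three 16 mm wide notches are cut right through its rim, 120 degrees apart, one at its own +x. Origin: centre of its underside, level with the skirt's lower edge; z up. Plate from 18 to 24 mm above the origin; skirt 18 mm deep below the plate, inner radius 74, outer 80 mm, open at the notches.
- knob (a point): Grip point of the lid's black bar knob, on the lid's axis 46 mm above its origin, axes those of the lid. The knob is 56 mm long along the lid's x and 24 mm thick along y; its flat sides run from 24 to 54 mm above the lid's origin.
- lock (a joint): Travel of the round steel lock button, 18 mm across, in the middle of the knob's top: 0 = out, 7 mm proud of the knob; 0.006 m = fully in, against its stop. It moves straight down in the lid, needs about 8 N (detent friction) and stays where it is left.
- lock_top (a point): Centre of the top face of the lock button; 61 mm above the lid's origin while the button is out.
- centrifuge: Benchtop centrifuge, fixed, white, 270 mm wide (x), 370 mm deep (y), deck 190 mm high with a round open chamber 214 mm across. Control panel at its own +y; its hinged cover stands open at -y, rising to about 450 mm, from 145 mm off the rotor's axis. Origin: on the bench under the rotor's axis.
- rotor_rim (a point): Centre of the rotor's top rim, on the rotor's upright axis, 185 mm above the bench; its axes are the housing's, not the rotor's. The aluminium rotor is 144 mm across, its rim bevelled 3 mm. Fully home, the lid's plate rests on the rim with the lid's origin 18 mm below this point; radial play 2 mm.
- pin_level (a point): On the rotor's axis at the height of the tops of its three steel driving pins, 10 mm below the rim: round, 10 mm thick, standing out radially to radius 83 mm, 120 degrees apart. The rotor stands at any angle, which is not reported. A lid turned wrongly rests on the pins, 8 mm too high. The stiff spindle turns only above about 0.35 N m.
- small_lid: Lid of another, smaller rotor: plain round aluminium, 116 mm across, no notches, with a round black knob 30 mm across and 46 mm high overall. Not wanted now. Origin: centre of its underside.
- beaker: Glass beaker, 84 mm across, 90 mm high. Origin: centre of its underside.
- bottle_a: Clear glass stoppered reagent bottle, 84 mm across, 165 mm high. Origin: centre of its underside.
- bottle_b: Amber glass stoppered reagent bottle, 72 mm across, 150 mm high. Origin: centre of its underside.
- jar: White plastic sample jar, 60 mm across, 60 mm high. Origin: centre of its underside.
- tube_rack: White rack 75 by 160 mm with capped test tubes, 70 mm high overall. Origin: centre of its underside.
- tip_box: Closed white carton, 85 by 125 by 55 mm. Origin: centre of its underside.
Mind the look-alikes: they are no part of the job. What is shaped like the rotor_lid but red is not meant.

How it is judged (in metres and radians):
On the way:
1. the notched lid sits home and level on the rotor, its notches over the pins, with its lock button still out (horizontal distance between rotor_lid and rotor_rim below 0.004 m and z of rotor_lid in the frame of rotor_rim between -0.0205 and -0.0155 m and angle between rotor_lid's own z axis and vertical below 0.03 rad and value of joint lock below 0.002 m), for 0.2 s.
At the end, for the whole second after the job is handed in: The notched lid rests on the rotor's rim, centred within 4 mm, sunk to within 2.5 mm of fully home, level within 0.03 rad (1.7 degrees) and at rest, with its lock button pressed in at least 4.5 of its 6 mm (horizontal distance between rotor_lid and rotor_rim below 0.004 m and z of rotor_lid in the frame of rotor_rim between -0.0205 and -0.0155 m and angle between rotor_lid's own z axis and vertical below 0.03 rad and value of joint lock above 0.0045 m and linear speed of rotor_lid below 0.02 m/s); the robot touches nothing.
It fails at once if the other lid or a thing standing on the bench is moved more than 30 mm (distance of any of small_lid, beaker, bottle_a, bottle_b, jar, tube_rack, tip_box from where it was at the start of the episode above 0.03 m).
It fails at once if the lid is dropped onto the rotor (it moves faster than 0.6 m/s less than 40 mm above the rim) (horizontal distance between rotor_lid and rotor_rim below 0.08 m and z of rotor_lid in the frame of rotor_rim below 0.04 m and linear speed of rotor_lid above 0.6 m/s).
It also fails if it takes over 64 s, if anything falls off the work surface, if the arm or the gripper's body presses on something with over 40 N, if the wrist force passes 120 N, or if a joint passes its speed limit or range.

## Working session

There is one attempt and no reset: what is moved stays moved. The work goes in short steps, Python scripts to look and compute and a shell command to move; the robot and the scene stay as the last step left them, time stands still between calls to the robot, and variables do not carry over. Pictures are saved under pics/ and viewed, at most 10 in all, crops included, and the job is handed in when it is done.

```bash
mkdir -p pics
python3 - <<'E'
from rig import sensors, imaging, robot
import cv2,numpy as np
print(sensors.sense(), robot.tip_extent)
ims=[]
for n in("scene","top"):
    c=imaging.capture(n); np.savez(n+".npz",**c); print(n,c["mtx"].tolist(),np.round(c["world_to_cam"],3).tolist())
    cv2.imwrite(f"pics/{n}.png",cv2.resize(c["image"][:,:,::-1],(768,576)))
E
```

```text
{'clock': 0.0, 'q': array([-7.23686316e+01,  1.26746163e+01,  8.75280308e+01, -4.04900397e-04,
        7.99102440e+01, -7.22613214e+00]), 'joint_velocities': array([ 0.0701537 , -0.00198097,  0.00950491, -0.09924881,  0.03244689,
       -0.08167784]), 'tau': array([-6.14630389e-04, -4.96898317e+01, -3.89397562e+01, -2.55383929e-04,
        1.10161572e-02, -7.30419373e-06]), 'position': array([ 262.52474876, -566.52233053,  238.185063  ]), 'eef_rot': array([[ 9.07355620e-01,  4.20363432e-01, -6.03424317e-04],
       [ 4.20363796e-01, -9.07353713e-01,  1.87565687e-03],
       [ 2.40938263e-04, -1.95554554e-03, -9.99998059e-01]]), 'contact_force': array([-0.3204209 , -0.70883013, -0.50918233]), 'moment': array([-0.01565739, -0.03903948, -0.03452852]), 'grasp_force': 0.0, 'finger_gap': 0.998651976901537} 8.0
scene [[349.0960982522889, 0.0, 261.3639137475491], [0.0, 349.0960982522889, 190.6283716633594], [0.0, 0.0, 1.0]] [[-0.137, 0.991, -0.013, 59.198], [0.543, 0.064, -0.837, -169.524], [-0.828, -0.121, -0.547, 1604.551], [0.0, 0.0, 0.0, 1.0]]
top [[496.2594026265766, 0.0, 264.6689085822501], [0.0, 496.2594026265766, 195.52337826537095], [0.0, 0.0, 1.0]] [[0.005, -1.0, 0.005, 21.291], [-0.988, -0.006, -0.157, 532.552], [0.157, -0.004, -0.988, 1721.334], [0.0, 0.0, 0.0, 1.0]]
```

View pics/scene.png

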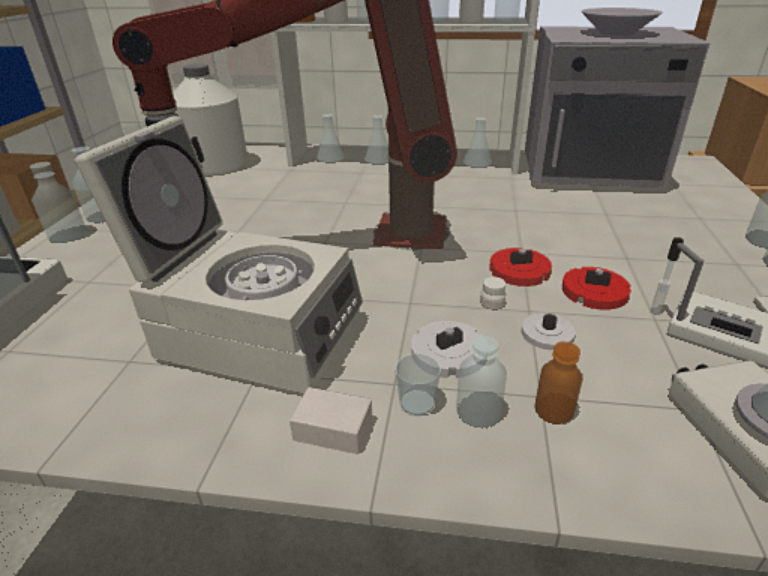

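View pics/top.png

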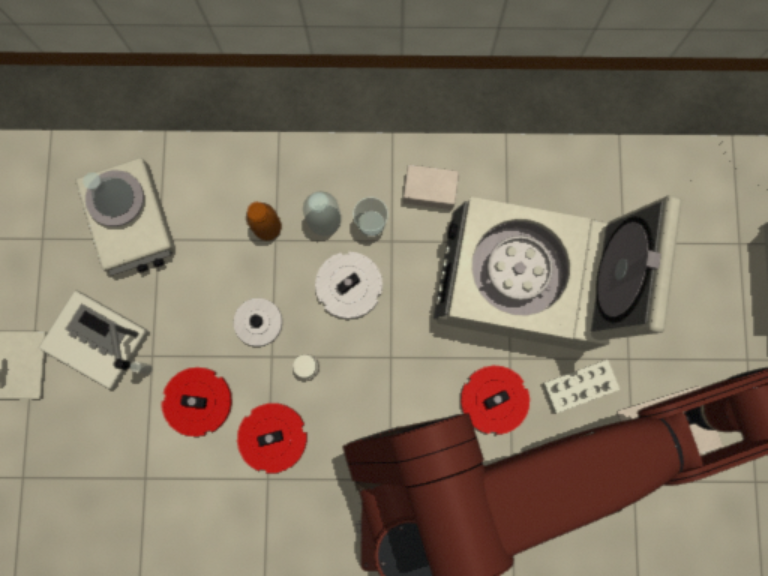

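Scene and top view, in 768-wide pixels of the top view. The lid-like things are:
- bare notched lid at (349,285)
- small plain lid at (257,322)
- red lids at (197,402), (272,438) and (495,399)

I choose (349,285): it is bare aluminium, large, with a bar knob. The rotor is at (520,269). Next I'll check close crops and measure.

```bash
cat > h.py <<'E'
import numpy as np,cv2
def ray(c,u,v,z):
    """pixel -> world point on plane height z"""
    W=c["world_to_cam"];R=W[:3,:3];o=-R.T@W[:3,3]
    d=R.T@np.linalg.solve(c["mtx"],np.array([u,v,1.]))
    return o+d*(z-o[2])/d[2]
def cloud(c):
    K=c["mtx"];d=c["range_z"].astype(float);v,u=np.mgrid[:d.shape[0],:d.shape[1]]
    P=np.stack([(u-K[0,2])/K[0,0]*d,(v-K[1,2])/K[1,1]*d,d],-1)
    if "world_to_cam" in c: W=c["world_to_cam"]; P=(P-W[:3,3])@W[:3,:3]
    return P
def flat(c,z,x0,y0,half,px):
    """rectify the image at plane z about (x0,y0): world +x up, +y left; px per mm"""
    n=int(2*half*px); i,j=np.mgrid[:n,:n]
    X=x0+half-i/px; Y=y0+half-j/px
    W=c["world_to_cam"]; Q=np.stack([X,Y,np.full(X.shape,z)],-1)@W[:3,:3].T+W[:3,3]
    q=Q@c["mtx"].T; return cv2.remap(c["image"],(q[...,0]/q[...,2]).astype(np.float32),(q[...,1]/q[...,2]).astype(np.float32),cv2.INTER_CUBIC)
E
python3 - <<'E'
from h import *
c=dict(np.load("top.npz"));P=cloud(c);g=cv2.cvtColor(c["image"],cv2.COLOR_RGB2GRAY)
for n,(u,v),zz in(("lid",(349,285),24),("rotor",(520,269),185)):
    print(n,ray(c,u/1.5,v/1.5,zz).round(1),P[int(v/1.5),int(u/1.5)].round(1))
L=ray(c,349/1.5,285/1.5,24)
m=((np.hypot(P[...,0]-L[0],P[...,1]-L[1])<100)&(P[...,2]>17)&(P[...,2]<30)); print("plate pts",m.sum(),np.median(P[m],0))
(cx,cy),r=cv2.minEnclosingCircle(P[m][:,:2].astype(np.float32)); print("circle",cx,cy,r)
k=(np.hypot(P[...,0]-cx,P[...,1]-cy)<50)&(P[...,2]>40); print("knob",k.sum(),cv2.minAreaRect(P[k][:,:2].astype(np.float32)),P[k].mean(0),P[k][:,2].max())
# deck
R=ray(c,520/1.5,269/1.5,185)
d=np.hypot(P[...,0]-R[0],P[...,1]-R[1])
m=(d<100)&(abs(P[...,2]-185)<8); print("rotor pts",m.sum(),cv2.minEnclosingCircle(P[m&(d<85)][:,:2].astype(np.float32)))
m=(P[...,2]>170)&(P[...,2]<205)&(d<260)&(d>107);print("deck",np.median(P[m][:,2]),cv2.minAreaRect(P[m][:,:2].astype(np.float32)))
a=flat(c,24,L[0],L[1],100,2);b=flat(c,180,R[0],R[1],120,400/240)
cv2.imwrite("pics/crop.png",np.hstack([a,b])[:,:,::-1])
E
```

```text
lid [554.7 139.1  24. ] [549.9 139.7  52.7]
rotor [ 565.  -244.1  185. ] [ 566.4 -242.2  183.5]
plate pts 1218 [555.04508597 140.96887751  23.73535437]
circle 557.5755615234375 141.16705322265625 80.99958038330078
knob 111 ((557.609130859375, 141.58018493652344), (26.272308349609375, 55.757389068603516), 36.96336364746094) [556.0685532  141.30480703  54.31686968] 69.44949870851198
rotor pts 332 ((569.3712768554688, -239.76016235351562), 75.42485046386719)
deck 188.86733447238623 ((565.2662963867188, -277.1208801269531), (360.2261962890625, 272.65264892578125), 79.79328918457031)
```

View pics/crop.png

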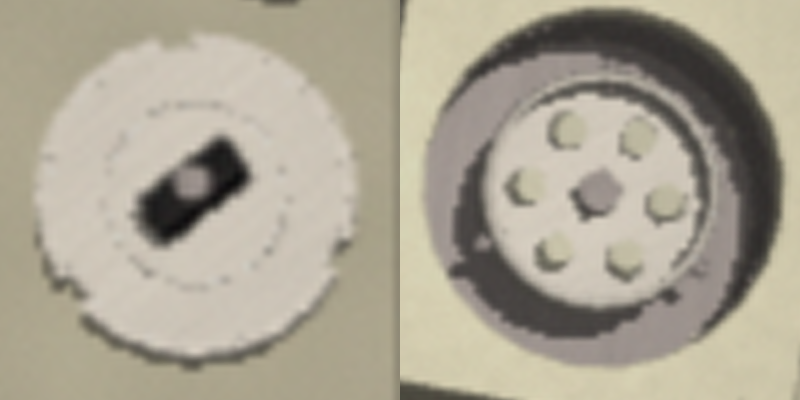

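Crop: the bare lid is centred at (197,195), with notches at (178,42), (65,285) and (345,245). Its knob runs lower-left to upper-right, which puts lid +x at about 125°. On the rotor, pins are hinted at (484,242) and (700,270), so one pin lies near 113°. The measured radius of 81, plate height of 24 and knob of 56x26 match the description. I'll move out around the open cover and look at the rotor from closer.

```bash
cat > plan.py <<'E'
# plan.py x y z [yaw]: remaining shift in tool axes (mm) and turn about tool z (rad)
import sys,numpy as np
from rig import sensors
s=sensors.sense();R=s["eef_rot"];t=list(map(float,sys.argv[1:]))
print("t",round(s["clock"],2),"pos",s["position"].round(1),"yaw",np.degrees(np.arctan2(R[1,0],R[0,0])).round(2),"tilt",R[:,2].round(4),"F",s["contact_force"].round(1),"M",s["moment"].round(2),"gap",round(s["finger_gap"],3),"q",s["q"].round(0))
if len(t)>2: print("tool shift",(R.T@(np.array(t[:3])-s["position"])).round(1))
if len(t)>3:
    d=-(np.radians(t[3])-np.arctan2(R[1,0],R[0,0])); print("turn tool z",round((d+np.pi)%(2*np.pi)-np.pi,4))
E
A='[[0.0106,-0.0234,-0.0062,0,0,0,1],[0.0106,-0.0234,-0.0062,0,0,0,1],[0.0106,-0.0234,-0.0062,0,0,0,1],[0.0106,-0.0234,-0.0062,0,0,0,1],[0.0106,-0.0234,-0.0062,0,0,0,1]]'
python3 -m handwheel '[[0.0106,-0.0234,-0.0062,0,0,0,1],[0.0106,-0.0234,-0.0062,0,0,0,1],[0.0106,-0.0234,-0.0062,0,0,0,1],[0.0106,-0.0234,-0.0062,0,0,0,1],[0.0106,-0.0234,-0.0062,0,0,0,1]]'
python3 -m handwheel '[[0.0106,-0.0234,-0.0062,0,0,0,1],[0.0106,-0.0234,-0.0062,0,0,0,1],[0.0106,-0.0234,-0.0062,0,0,0,1],[0.0106,-0.0234,-0.0062,0,0,0,1],[0.0106,-0.0234,-0.0062,0,0,0,1]]'
python3 -m handwheel '[[0.022,-0.0096,-0.01,0,0,0,1],[0.022,-0.0096,-0.01,0,0,0,1],[0.022,-0.0096,-0.01,0,0,0,1],[0.022,-0.0096,-0.01,0,0,0,1],[0.022,-0.0096,-0.01,0,0,0,1]]'
python3 - <<'E'
from rig import imaging
c=imaging.capture("wrist"); print(c["mtx"],c["hand_eye"].round(3))
E
python3 plan.py 480 -170 420
```

```text
clock: 0.52
position: [261.3, -437.2, 269.8]
eef_rot: [[0.907, 0.42, -0.0], [0.42, -0.907, 0.001], [0.0, -0.001, -1.0]]
contact_force: [0.4, -1.0, 0.3]
finger_gap: 1.003
grasp_force: 0.0
clock: 0.93
position: [260.2, -308.8, 301.1]
eef_rot: [[0.907, 0.42, -0.0], [0.42, -0.907, 0.001], [0.0, -0.001, -1.0]]
contact_force: [0.5, 0.3, -0.4]
finger_gap: 1.002
grasp_force: 0.0
clock: 1.35
position: [340.6, -219.3, 351.5]
eef_rot: [[0.907, 0.42, -0.0], [0.42, -0.907, 0.0], [0.0, -0.0, -1.0]]
contact_force: [0.5, 0.3, 0.0]
finger_gap: 1.003
grasp_force: 0.0
[[266.12567725   0.         253.7014663 ]
 [  0.         266.12567725 194.05045707]
 [  0.           0.           1.        ]] [[ 1.00000e-03 -9.64000e-01 -2.68000e-01  6.81130e+01]
 [ 1.00000e+00  0.00000e+00  2.00000e-03  9.13000e-01]
 [-2.00000e-03 -2.68000e-01  9.64000e-01 -1.34555e+02]
 [ 0.00000e+00  0.00000e+00  0.00000e+00  1.00000e+00]]
t 1.4 pos [ 343.1 -217.2  353.8] yaw 24.97 tilt [ 4.2e-03  2.0e-04 -1.0e+00] F [0.8 2.2 1.3] M [0.11 0.   0.05] gap 0.999 q [-44. -22. 108.   0.  94.  21.]
tool shift [144.3  15.1 -65.6]
```

```bash
python3 -m handwheel '[[0.022,0.0096,0.004,0,0,0,1],[0.022,0.0096,0.004,0,0,0,1],[0.022,0.0096,0.004,0,0,0,1],[0.022,0.0096,0.004,0,0,0,1],[0.022,0.0096,0.004,0,0,0,1]]' >/dev/null
python3 -m handwheel '[[0.022,0.0096,0.004,0,0,0,1],[0.022,0.0096,0.004,0,0,0,1],[0.022,0.0096,0.004,0,0,0,1],[0,0,0,0,0,0,1],[0,0,0,0,0,0,1]]'
cat >> h.py <<'E'
def wrist():
    from rig import sensors,imaging
    s=sensors.sense(); c=imaging.capture("wrist")
    T=np.eye(4);T[:3,:3]=s["eef_rot"];T[:3,3]=s["position"]
    c["world_to_cam"]=np.linalg.inv(T@c["hand_eye"]); return c
E
python3 - <<'E'
from h import *
c=wrist();np.savez("w1.npz",**c);P=cloud(c)
R=np.array([567,-242]);
for _ in range(3):
    d=np.hypot(P[...,0]-R[0],P[...,1]-R[1]); m=(abs(P[...,2]-185)<5)&(d<80)&(d>60)
    A=np.c_[2*P[m][:,:2],np.ones(m.sum())];x=np.linalg.lstsq(A,(P[m][:,:2]**2).sum(1),rcond=None)[0]
    R=x[:2];print(m.sum(),R,np.sqrt(x[2]+R@R),np.median(P[m][:,2]))
d=np.hypot(P[...,0]-R[0],P[...,1]-R[1])
m=(P[...,2]>160)&(P[...,2]<182)&(d>74.5)&(d<86)
a=np.degrees(np.arctan2(P[m][:,1]-R[1],P[m][:,0]-R[0]));h,e=np.histogram(a,np.arange(-180,181,10));print([(int(e[i]),int(h[i])) for i in range(36) if h[i]])
print("mod120",np.percentile(a%120,[5,25,50,75,95]))
# deck rectified
b=flat(c,173,R[0],R[1],115,560/230);cv2.imwrite("pics/rot.png",b[:,:,::-1])
E
```

```text
clock: 2.23
position: [532.1, -215.8, 317.7]
eef_rot: [[0.907, 0.421, -0.003], [0.421, -0.907, 0.001], [-0.002, -0.003, -1.0]]
contact_force: [0.4, 0.1, 0.1]
finger_gap: 1.002
grasp_force: 0.0
2531 [ 570.96421814 -246.05851713] 67.73472624304097 184.55415010312097
2609 [ 571.08572407 -246.16899229] 67.64316875937716 184.56436762026442
2609 [ 571.08572407 -246.16899229] 67.64316875937716 184.56436762026442
[(-130, 39), (-20, 1), (-10, 68), (110, 58)]
mod120 [110.70872467 112.20742853 113.74295288 115.33150028 116.74790134]
```

View pics/rot.png

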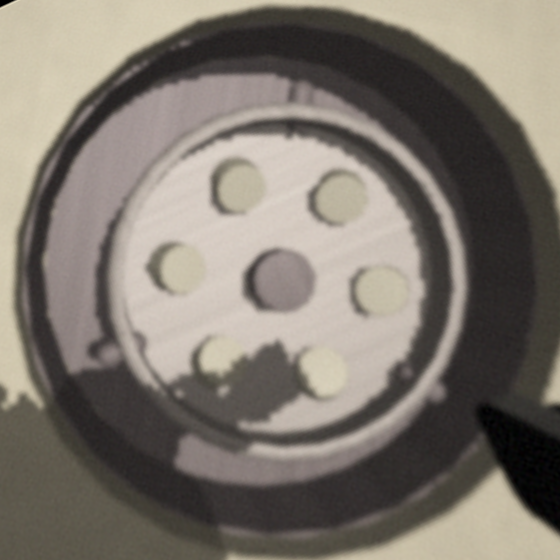

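The rotor seen from the wrist shows three pins, at (107,350), (437,392) and (298,90), so one stands at 113.7° (mod 120). Now I'll refine the rotor centre and work out the move to the lid.

```bash
python3 - <<'E'
from h import *
def fit(X):
    A=np.c_[2*X,np.ones(len(X))];x=np.linalg.lstsq(A,(X**2).sum(1),rcond=None)[0];return x[:2],np.sqrt(x[2]+x[:2]@x[:2])
c=dict(np.load("w1.npz"));P=cloud(c)
def edge(R,m,pick):
    d=np.hypot(P[...,0]-R[0],P[...,1]-R[1]);a=np.degrees(np.arctan2(P[...,1]-R[1],P[...,0]-R[0])).astype(int)//4
    return np.array([P[s][pick(d[s])][:2] for k in range(-45,46) if (s:=m(d)&(a==k)).sum()>2])
R=np.array([569,-244.])
for n,m,p in(("rimouter",lambda d:(P[...,2]>180.5)&(P[...,2]<187)&(d<78)&(d>50),np.argmax),("deckhole",lambda d:(abs(P[...,2]-190)<4)&(d>95)&(d<125),np.argmin)):
    E=edge(R,m,p);
    for _ in range(3):
        C,r=fit(E);res=np.abs(np.hypot(*(E-C).T)-r);E=E[res<max(1.5,2*np.median(res))]
    print(n,C,r,len(E),np.median(res))
C=np.array([569.5,-244]);
d=np.hypot(P[...,0]-C[0],P[...,1]-C[1]);m=(P[...,2]>160)&(P[...,2]<182)&(d>74.5)&(d<90)
Q=P[m];a=np.degrees(np.arctan2(Q[:,1]-C[1],Q[:,0]-C[0]))
for lo in(-150,-30,90): s=(a>lo)&(a<lo+60);print(Q[s].mean(0),np.median(a[s]))
E
python3 plan.py 555 141 300 126
```

```text
rimouter [ 570.98305879 -246.57545962] 71.12049460755587 90 0.21417184626650965
deckhole [ 570.83646112 -246.46702872] 106.37107708427074 87 0.2021237044045705
[ 524.86882389 -309.34510828  174.39169653] -124.33200089446034
[ 647.47584928 -254.47370385  173.8411085 ] -7.51687556684873
[ 539.20541121 -173.60505904  173.30966544] 113.17772205906171
t 2.28 pos [ 531.6 -216.1  318.4] yaw 24.88 tilt [-2.e-03  8.e-04 -1.e+00] F [ 0.1 -0.4  0.3] M [ 0.01 -0.01 -0.01] gap 1.003 q [-30.   3.  89.  -0.  87.  35.]
tool shift [ 171.5 -314.    18.6]
turn tool z -1.7648
```

```bash
for i in 1 2; do :; done
python3 -m handwheel '[[0.0143,-0.0262,0.0015,0,0,0,1],[0.0143,-0.0262,0.0015,0,0,0,1],[0.0143,-0.0262,0.0015,0,0,0,1],[0.0143,-0.0262,0.0015,0,0,0,1],[0.0143,-0.0262,0.0015,0,0,0,1]]' >/dev/null
python3 -m handwheel '[[0.0143,-0.0262,0.0015,0,0,0,1],[0.0143,-0.0262,0.0015,0,0,0,1],[0.0143,-0.0262,0.0015,0,0,0,1],[0.0143,-0.0262,0.0015,0,0,0,1],[0.0143,-0.0262,0.0015,0,0,0,1]]' >/dev/null
python3 -m handwheel '[[0.0143,-0.0262,0.0015,0,0,0,1],[0.0143,-0.0262,0.0015,0,0,0,1],[0,0,0,0,0,-0.118,1],[0,0,0,0,0,-0.118,1],[0,0,0,0,0,-0.118,1]]' >/dev/null
python3 -m handwheel '[[0,0,0,0,0,-0.118,1],[0,0,0,0,0,-0.118,1],[0,0,0,0,0,-0.118,1],[0,0,0,0,0,-0.118,1],[0,0,0,0,0,-0.118,1]]' >/dev/null
python3 -m handwheel '[[0,0,0,0,0,-0.118,1],[0,0,0,0,0,-0.118,1],[0,0,0,0,0,-0.118,1],[0,0,0,0,0,-0.118,1],[0,0,0,0,0,-0.118,1]]' >/dev/null
python3 -m handwheel '[[0,0,0,0,0,-0.118,1],[0,0,0,0,0,-0.118,1],[0,0,0,0,0,0,1],[0,0,0,0,0,0,1],[0,0,0,0,0,0,1]]'
python3 - <<'E'
from h import *
c=wrist();np.savez("w2.npz",**c);P=cloud(c)
L=np.array([556,141.])
for _ in range(3):
    d=np.hypot(P[...,0]-L[0],P[...,1]-L[1]);m=(P[...,2]>18)&(P[...,2]<29)&(d<95)
    (x,y),r=cv2.minEnclosingCircle(P[m][:,:2].astype(np.float32));L=np.array([x,y])
print("lid",L,r,np.median(P[m][:,2]))
d=np.hypot(P[...,0]-L[0],P[...,1]-L[1])
k=(d<45)&(P[...,2]>48)&(P[...,2]<57);print("knob",cv2.minAreaRect(P[k][:,:2].astype(np.float32)),np.median(P[k][:,2]))
k=(d<20)&(P[...,2]>58)&(P[...,2]<66);print("button",k.sum(),P[k].mean(0))
n=(abs(d-77)<2.0)&(P[...,2]<14);a=np.degrees(np.arctan2(P[n][:,1]-L[1],P[n][:,0]-L[0]));h,e=np.histogram(a,np.arange(-180,181,10));print([(int(e[i]),int(h[i])) for i in range(36) if h[i]])
for q in(124,4,-116):
    s=abs((a-q+180)%360-180)<20; print(q,s.sum(),np.median(a[s]) if s.any() else None)
t=(P[...,2]>70)&(d<200);print("tall",[(int(np.degrees(np.arctan2(*(p[:2]-L)[::-1]))),int(np.hypot(*(p[:2]-L))),int(p[2])) for p in P[t][::max(1,t.sum()//15)]])
cv2.imwrite("pics/w2.png",c["image"][:,:,::-1])
E
python3 plan.py 555 141 200 126
```

```text
clock: 4.78
position: [555.4, 140.8, 301.8]
eef_rot: [[-0.588, 0.809, 0.001], [0.809, 0.588, -0.0], [-0.0, 0.0, -1.0]]
contact_force: [-0.4, -0.2, -0.1]
finger_gap: 1.002
grasp_force: 0.0
lid [557.50488281 137.66278076] 80.61280059814453 24.569497596212617
knob ((557.5152587890625, 138.04322814941406), (23.95404624938965, 56.42683410644531), 37.5533332824707) 53.87085958546646
button 119 [557.13185671 138.2903359   61.07643945]
[(-110, 1), (120, 14), (130, 9)]
124 23 127.91110172223357
4 0 None
-116 1 -106.34756158287509
tall [(125, 70, 436), (10, 148, 94), (-155, 43, 327), (51, 54, 354), (-156, 68, 362), (45, 54, 359), (73, 32, 377), (64, 39, 379), (-178, 34, 381), (58, 38, 378), (94, 25, 387), (31, 62, 364), (165, 29, 392), (-158, 60, 387), (48, 60, 388), (44, 60, 386)]
t 4.83 pos [555.5 140.9 301.6] yaw 126.09 tilt [ 4.e-04 -0.e+00 -1.e+00] F [ 0.8  0.2 -1. ] M [-0.03  0.03  0.02] gap 1.0 q [  6.   4.  91.  -0.  86. -30.]
tool shift [  0.4  -0.4 101.6]
turn tool z 0.0015
```

View pics/w2.png

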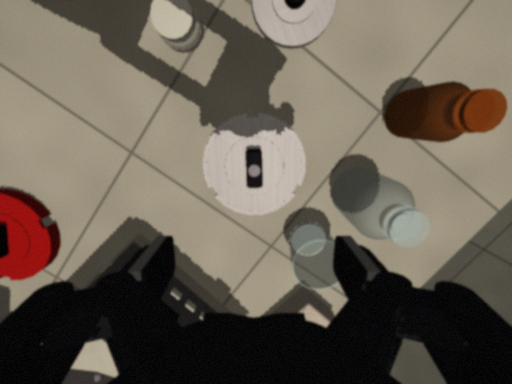

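Wrist view: the lid is at (254,165), its knob vertical in the image and its side notches at about (205,190) and (302,190), so lid +x is up in the image, i.e. tool +x. The beaker at (312,250) and the bottle at (390,205) are clear of the gripper. Going down to grasp.

```bash
python3 -m handwheel '[[-0.003,0,0,0,0,-0.0236,1],[0,0,0.03,0,0,0,1],[0,0,0.03,0,0,0,1],[0,0,0.03,0,0,0,1],[0,0,0.03,0,0,0,1]]' >/dev/null
python3 -m handwheel '[[0,0,0.03,0,0,0,1],[0,0,0.03,0,0,0,1],[0,0,0.02,0,0,0,1],[0,0,0.015,0,0,0,1],[0,0,0,0,0,0,1]]' 
python3 plan.py 557.3 138.5 37 127.4
```

```text
clock: 5.67
position: [554.4, 138.4, 82.2]
eef_rot: [[-0.609, 0.793, -0.007], [0.793, 0.609, -0.001], [0.004, -0.006, -1.0]]
contact_force: [0.1, 0.5, 0.1]
finger_gap: 1.0
grasp_force: 0.0
t 5.67 pos [554.4 138.4  82.2] yaw 127.51 tilt [-7.2e-03 -8.0e-04 -1.0e+00] F [0.1 0.5 0.1] M [-0.03  0.06 -0.03] gap 1.0 q [  6.  15. 103.  -0.  63. -31.]
tool shift [-1.9  2.7 45.2]
turn tool z 0.0019
```

```bash
python3 -m handwheel '[[0,0,0.02,0,0,0,1],[0,0,0.015,0,0,0,1],[0,0,0.007,0,0,0,1],[0,0,0.003,0,0,0,1],[0,0,0,0,0,0,1]]' >/dev/null
python3 plan.py 557.3 138.5 37 127.4
python3 -m handwheel '[[0,0,0,0,0,0,0],[0,0,0,0,0,0,0],[0,0,0,0,0,0,0],[0,0,0,0,0,0,0],[0,0,0,0,0,0,0]]'
python3 -m handwheel '[[0,0,0,0,0,0,0],[0,0,0,0,0,0,0],[0,0,0,0,0,0,0],[0,0,0,0,0,0,0],[0,0,0,0,0,0,0]]'
python3 plan.py 557.3 138.5 37 127.4
```

```text
t 6.08 pos [557.5 138.8  41.5] yaw 127.59 tilt [-2.e-04 -0.e+00 -1.e+00] F [0.4 0.1 0.3] M [-0.04 -0.   -0.01] gap 0.999 q [  6.  19. 103.   0.  58. -31.]
tool shift [-0.1 -0.4  4.5]
turn tool z 0.0033
clock: 6.5
position: [557.8, 138.9, 41.8]
eef_rot: [[-0.61, 0.792, 0.001], [0.792, 0.61, 0.0], [-0.0, 0.001, -1.0]]
contact_force: [0.8, -0.4, -0.3]
finger_gap: 0.298
grasp_force: 0.0
clock: 6.92
position: [557.9, 138.8, 42.0]
eef_rot: [[-0.61, 0.792, 0.001], [0.792, 0.61, -0.0], [-0.001, 0.001, -1.0]]
contact_force: [-1.5, -0.4, 6.0]
finger_gap: 0.263
grasp_force: 61.0
t 6.92 pos [557.9 138.8  42. ] yaw 127.62 tilt [ 9.e-04 -0.e+00 -1.e+00] F [-1.5 -0.4  6. ] M [-0.05  0.26  0.01] gap 0.263 q [  6.  19. 103.  -0.  58. -31.]
tool shift [ 0.1 -0.7  5. ]
turn tool z 0.0039
```

The grip is about 5 mm high; regrasp deeper.

```bash
python3 -m handwheel '[[0,0,0,0,0,0,0.6],[0,0,0,0,0,0,0.6],[0,0,0,0,0,0,0.6],[0,0,0.003,0,0,0,0.6],[0,0,0.003,0,0,0,0.6]]' >/dev/null
python3 -m handwheel '[[0,0,0,0,0,0,0.6],[0,0,0,0,0,0,0],[0,0,0,0,0,0,0],[0,0,0,0,0,0,0],[0,0,0,0,0,0,0]]'
python3 -m handwheel '[[0,0,0,0,0,0,0],[0,0,0,0,0,0,0],[0,0,0,0,0,0,0],[0,0,0,0,0,0,0],[0,0,0,0,0,0,0]]'
python3 plan.py 557.3 138.5 37 127.4
```

```text
clock: 7.75
position: [557.7, 138.9, 35.4]
eef_rot: [[-0.61, 0.792, 0.0], [0.792, 0.61, 0.0], [-0.0, 0.0, -1.0]]
contact_force: [0.0, 0.6, 0.1]
finger_gap: 0.271
grasp_force: 60.1
clock: 8.17
position: [557.6, 138.9, 35.4]
eef_rot: [[-0.61, 0.792, 0.0], [0.792, 0.61, 0.0], [-0.0, 0.0, -1.0]]
contact_force: [1.6, 0.7, -1.4]
finger_gap: 0.271
grasp_force: 60.0
t 8.17 pos [557.6 138.9  35.4] yaw 127.62 tilt [ 4.e-04  1.e-04 -1.e+00] F [ 1.6  0.7 -1.4] M [ 0.11 -0.19  0.01] gap 0.271 q [  6.  19. 103.   0.  57. -31.]
tool shift [-0.1 -0.5 -1.6]
turn tool z 0.0038
```

```bash
python3 -m handwheel '[[0,0,-0.01,0,0,0,0],[0,0,-0.02,0,0,0,0],[0,0,-0.03,0,0,0,0],[0,0,-0.03,0,0,0,0],[0,0,-0.03,0,0,0,0]]' 
python3 -m handwheel '[[0,0,-0.03,0,0,0,0],[0,0,-0.03,0,0,0,0],[0,0,-0.03,0,0,0,0],[0,0,-0.03,0,0,0,0],[0,0,-0.025,0,0,0,0]]'
python3 -m handwheel '[[0,0,0,0,0,0,0],[0,0,0,0,0,0,0],[0,0,0,0,0,0,0],[0,0,0,0,0,0,0],[0,0,0,0,0,0,0]]' >/dev/null
python3 - <<'E'
from h import *
from rig import sensors
c=wrist();np.savez("w3.npz",**c);P=cloud(c);s=sensors.sense()
Q=(P-s["position"])@s["eef_rot"]  # tool coords
d=np.hypot(Q[...,0],Q[...,1])
m=(d<100)&(Q[...,2]>5)&(Q[...,2]<20);print("plate z",np.median(Q[m][:,2]),m.sum())
# plane fit for tilt
A=np.c_[Q[m][:,:2],np.ones(m.sum())];print("plane",np.linalg.lstsq(A,Q[m][:,2],rcond=None)[0])
hull=cv2.convexHull(Q[m][:,:2].astype(np.float32))[:,0];hull=hull[np.hypot(*hull.T)>72]
for _ in range(3):
    X=np.c_[2*hull,np.ones(len(hull))];x=np.linalg.lstsq(X,(hull**2).sum(1),rcond=None)[0];r=np.sqrt(x[2]+x[0]**2+x[1]**2);e=abs(np.hypot(hull[:,0]-x[0],hull[:,1]-x[1])-r);hull=hull[e<2*np.median(e)+.3]
print("rim circle",x[:2],r,len(hull))
b=(np.hypot(Q[...,0],Q[...,1])<20)&(Q[...,2]<-22)&(Q[...,2]>-32);print("button",b.sum(),Q[b].mean(0) if b.any() else 0)
cv2.imwrite("pics/w3.png",c["image"][:,:,::-1])
E
python3 plan.py 571 -246.5 300 113.8
```

```text
clock: 8.58
position: [556.1, 138.6, 155.8]
eef_rot: [[-0.61, 0.792, -0.003], [0.792, 0.61, -0.0], [0.001, -0.003, -1.0]]
contact_force: [0.8, 0.7, -4.5]
finger_gap: 0.269
grasp_force: 59.5
clock: 9.0
position: [556.8, 138.7, 302.5]
eef_rot: [[-0.61, 0.792, -0.0], [0.792, 0.61, -0.0], [-0.0, -0.0, -1.0]]
contact_force: [0.5, -0.0, -5.4]
finger_gap: 0.272
grasp_force: 59.6
plate z 11.554872260677781 34272
plane [6.70885039e-03 1.98767768e-03 1.12425465e+01]
rim circle [-0.30689368 -0.11636003] 80.68190191296823 46
button 1892 [  1.68671552  -0.05576191 -26.22075989]
t 9.47 pos [556.5 138.7 297.9] yaw 127.62 tilt [-4.e-03 -4.e-04 -1.e+00] F [-0.   1.1 -3.7] M [ 0.01 -0.02  0.02] gap 0.266 q [  6.   4.  91.  -0.  85. -31.]
tool shift [-314.  -223.6   -2. ]
turn tool z 0.2412
```

View pics/w3.png

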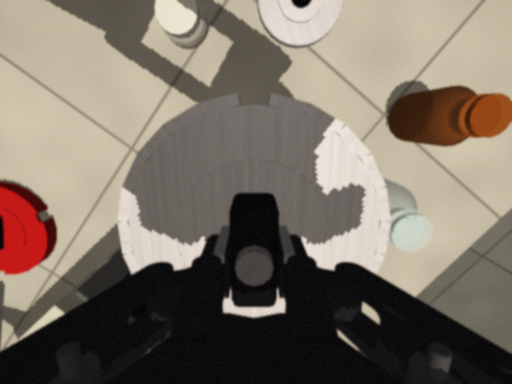

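Wrist view: the lid is held centred (rim circle within 0.3 mm of the TCP), level, with the +x notch at (255,100) straight along tool +x. Carrying it over the rotor.

```bash
python3 -m handwheel '[[-0.012,-0.0085,0,0,0,0,0],[-0.0213,-0.0152,0,0,0,0,0],[-0.0213,-0.0152,0,0,0,0,0],[-0.0213,-0.0152,0,0,0,0,0],[-0.0213,-0.0152,0,0,0,0,0]]' >/dev/null
python3 -m handwheel '[[-0.0213,-0.0152,0,0,0,0,0],[-0.0213,-0.0152,0,0,0,0,0],[-0.0213,-0.0152,0,0,0,0,0],[-0.0213,-0.0152,0,0,0,0,0],[-0.0213,-0.0152,0,0,0,0,0]]' >/dev/null
python3 -m handwheel '[[-0.0213,-0.0152,0,0,0,0,0],[-0.0213,-0.0152,0,0,0,0,0],[-0.0213,-0.0152,0,0,0,0,0],[-0.0213,-0.0152,0,0,0,0,0],[-0.0213,-0.0152,0,0,0,0,0]]' >/dev/null
python3 -m handwheel '[[-0.0038,-0.0023,0,0,0,0,0],[0,0,0,0,0,0.08,0],[0,0,0,0,0,0.08,0],[0,0,0,0,0,0.081,0],[0,0,0.01,0,0,0,0]]' >/dev/null
python3 -m handwheel '[[0,0,0.02,0,0,0,0],[0,0,0.02,0,0,0,0],[0,0,0.01,0,0,0,0],[0,0,0,0,0,0,0],[0,0,0,0,0,0,0]]' >/dev/null
python3 plan.py 571 -246.5 225 113.8
```

```text
t 11.55 pos [ 571.5 -245.9  239.1] yaw 113.89 tilt [-0.0021  0.0012 -1.    ] F [ 0.1 -0.3 -4. ] M [-0.01 -0.04  0.05] gap 0.273 q [-31.  12.  88.  -0.  80. -54.]
tool shift [-0.4 -0.7 14.1]
turn tool z 0.0015
```

```bash
python3 -m handwheel '[[-0.0004,-0.0007,0.006,0,0,0,0],[0,0,0.005,0,0,0,0],[0,0,0.003,0,0,0,0],[0,0,0,0,0,0,0],[0,0,0,0,0,0,0]]' >/dev/null
python3 plan.py 571 -246.5 216 113.8
python3 -m handwheel '[[0,0,0.003,0,0,0,0],[0,0,0.003,0,0,0,0],[0,0,0.002,0,0,0,0],[0,0,0,0,0,0,0],[0,0,0,0,0,0,0]]' >/dev/null
python3 plan.py 571 -246.5 211 113.8
```

```text
t 11.97 pos [ 571.5 -247.   226.3] yaw 113.82 tilt [-1.e-04  1.e-04 -1.e+00] F [-0.  -0.1 -4.4] M [0.02 0.06 0.01] gap 0.268 q [-31.  13.  89.   0.  79. -54.]
tool shift [ 0.7 -0.3 10.3]
turn tool z 0.0003
t 12.38 pos [ 571.4 -246.9  218. ] yaw 113.82 tilt [-5.e-04  3.e-04 -1.e+00] F [ 0.1 -0.  -4.2] M [-0.04  0.02  0.02] gap 0.273 q [-31.  13.  89.  -0.  78. -54.]
tool shift [ 0.5 -0.2  7. ]
turn tool z 0.0003
```

```bash
python3 -m handwheel '[[0.0005,0,0.002,0,0,0,0],[0,0,0.002,0,0,0,0],[0,0,0.001,0,0,0,0],[0,0,0,0,0,0,0],[0,0,0,0,0,0,0]]' >/dev/null
python3 plan.py 571 -246.5 211 113.8
python3 -m handwheel '[[0,0,0.001,0,0,0,0],[0,0,0.001,0,0,0,0],[0,0,0.001,0,0,0,0],[0,0,0.001,0,0,0,0],[0,0,0,0,0,0,0]]' >/dev/null
python3 plan.py 571 -246.5 202.4 113.8
```

```text
t 12.8 pos [ 571.3 -246.5  213.2] yaw 113.81 tilt [-2.e-04  1.e-04 -1.e+00] F [ 0.1 -0.4 -3.9] M [ 0.02 -0.05  0.04] gap 0.267 q [-31.  13.  89.   0.  77. -54.]
tool shift [ 0.1 -0.3  2.2]
turn tool z 0.0002
t 13.22 pos [ 571.2 -246.5  208.9] yaw 113.81 tilt [-5.e-04  3.e-04 -1.e+00] F [ 0.3  0.5 -4.5] M [-0.01  0.02 -0.04] gap 0.269 q [-31.  14.  90.   0.  77. -54.]
tool shift [ 0.  -0.2  6.5]
turn tool z 0.0002
```

Already below the pin-rest height (210.4) with no contact, so the notches are over the pins. I'll continue down.

```bash
python3 -m handwheel '[[0,0,0.0015,0,0,0,0],[0,0,0.0015,0,0,0,0],[0,0,0.001,0,0,0,0],[0,0,0.001,0,0,0,0],[0,0,0,0,0,0,0]]' >/dev/null
python3 plan.py 571 -246.5 202.4 113.8
python3 -m handwheel '[[0,0,0.0007,0,0,0,0],[0,0,0.0007,0,0,0,0],[0,0,0.0004,0,0,0,0],[0,0,0,0,0,0,0],[0,0,0,0,0,0,0]]' >/dev/null
python3 plan.py 571 -246.5 202.4 113.8
```

```text
t 13.63 pos [ 571.2 -246.5  203.9] yaw 113.81 tilt [-5.e-04  3.e-04 -1.e+00] F [-0.1 -0.4 -4.4] M [-0.    0.04 -0.01] gap 0.273 q [-31.  14.  90.   0.  76. -54.]
tool shift [ 0.  -0.2  1.5]
turn tool z 0.0002
t 14.05 pos [ 571.4 -246.6  202.5] yaw 113.81 tilt [ 1.e-04 -0.e+00 -1.e+00] F [ 0.   0.1 -4.9] M [-0.01 -0.   -0.02] gap 0.271 q [-31.  14.  90.   0.  76. -54.]
tool shift [ 0.2 -0.3  0.1]
turn tool z 0.0002
```

```bash
python3 -m handwheel '[[0,0,0.0005,0,0,0,0],[0,0,0.0005,0,0,0,0],[0,0,0,0,0,0,0],[0,0,0,0,0,0,0],[0,0,0,0,0,0,0]]' >/dev/null
python3 plan.py 571 -246.5 202.4 113.8
python3 -m handwheel '[[0,0,0.0005,0,0,0,0],[0,0,0.0005,0,0,0,0],[0,0,0,0,0,0,0],[0,0,0,0,0,0,0],[0,0,0,0,0,0,0]]' >/dev/null
python3 plan.py 571 -246.5 202.4 113.8
```

```text
t 14.47 pos [ 571.4 -246.6  202.3] yaw 113.81 tilt [ 5.e-04 -4.e-04 -1.e+00] F [-3.5  1.8  3.1] M [ 0.29  0.6  -0.  ] gap 0.267 q [-31.  14.  90.  -0.  76. -54.]
tool shift [ 0.3 -0.4 -0.1]
turn tool z 0.0002
t 14.88 pos [ 571.5 -246.6  202.3] yaw 113.82 tilt [ 7.e-04 -6.e-04 -1.e+00] F [-6.4  2.8  8.5] M [ 0.52  1.   -0.04] gap 0.271 q [-31.  14.  90.  -0.  76. -54.]
tool shift [ 0.3 -0.4 -0.1]
turn tool z 0.0003
```

The lid is seated at the expected home height (202.3). Release, retreat and check.

```bash
python3 -m handwheel '[[0,0,-0.001,0,0,0,0],[0,0,0,0,0,0,0.6],[0,0,0,0,0,0,0.6],[0,0,0,0,0,0,0.6],[0,0,0,0,0,0,0.6]]' 
python3 -m handwheel '[[0,0,-0.01,0,0,0,0.6],[0,0,-0.02,0,0,0,0.6],[0,0,-0.03,0,0,0,0.6],[0,0,-0.03,0,0,0,0.6],[0,0,0,0,0,0,0.6]]'
python3 -m handwheel '[[0,0,-0.01,0,0,0,0],[0,0,0,0,0,0,0],[0,0,0,0,0,0,0],[0,0,0,0,0,0,0],[0,0,0,0,0,0,0]]'
python3 -m handwheel '[[0,0,0,0,0,0,0],[0,0,0,0,0,0,0],[0,0,0,0,0,0,0],[0,0,0,0,0,0,0],[0,0,0,0,0,0,0]]' >/dev/null
python3 - <<'E'
from h import *
c=wrist();np.savez("w4.npz",**c);P=cloud(c)
L=np.array([571.4,-246.6]);d=np.hypot(P[...,0]-L[0],P[...,1]-L[1])
m=(d<84)&(d>35)&(abs(P[...,2]-191)<7);z=np.median(P[m][:,2]);print("plate z (191 home, 199 on pins)",z)
A=np.c_[P[m][:,:2]-L,np.ones(m.sum())];print("plane",np.linalg.lstsq(A,P[m][:,2],rcond=None)[0])
b=(d<14)&(abs(P[...,2]-228)<4);print("button",b.sum(),P[b].mean(0),cv2.minEnclosingCircle(P[b][:,:2].astype(np.float32)))
k=(d<45)&(abs(P[...,2]-221)<3.5);print("knob",cv2.minAreaRect(P[k][:,:2].astype(np.float32)),np.median(P[k][:,2]))
cv2.imwrite("pics/w4.png",c["image"][:,:,::-1])
E
python3 plan.py 571.4 -246.6 245 113.8
```

```text
clock: 15.3
position: [571.5, -246.7, 201.3]
eef_rot: [[-0.404, 0.915, 0.0], [0.915, 0.404, -0.0], [-0.0, 0.0, -1.0]]
contact_force: [-0.2, 0.8, -0.3]
finger_gap: 0.602
grasp_force: 0.0
clock: 15.72
position: [574.1, -248.1, 300.2]
eef_rot: [[-0.404, 0.915, 0.01], [0.915, 0.404, -0.006], [-0.01, 0.007, -1.0]]
contact_force: [0.7, 0.0, 1.7]
finger_gap: 0.6
grasp_force: 0.0
clock: 16.13
position: [570.9, -246.3, 300.0]
eef_rot: [[-0.404, 0.915, -0.002], [0.915, 0.404, 0.001], [0.002, -0.001, -1.0]]
contact_force: [-0.7, -0.3, -0.6]
finger_gap: -0.001
grasp_force: 0.0
plate z (191 home, 199 on pins) 191.27067951042548
plane [ 4.33145970e-04 -3.04882083e-03  1.91406883e+02]
button 358 [ 571.67963112 -246.15319572  227.96203038] ((571.8834838867188, -246.57696533203125), 8.823471069335938)
knob ((571.3328857421875, -245.37472534179688), (23.692638397216797, 53.045108795166016), 23.557159423828125) 220.75893071020505
t 16.6 pos [ 571.4 -246.5  301.5] yaw 113.81 tilt [ 1.e-04  0.e+00 -1.e+00] F [ 0.2 -0.3  0.3] M [0.02 0.01 0.01] gap 0.0 q [-31.  10.  83.   0.  86. -54.]
tool shift [-0.1 -0.  56.5]
turn tool z 0.0002
```

View pics/w4.png

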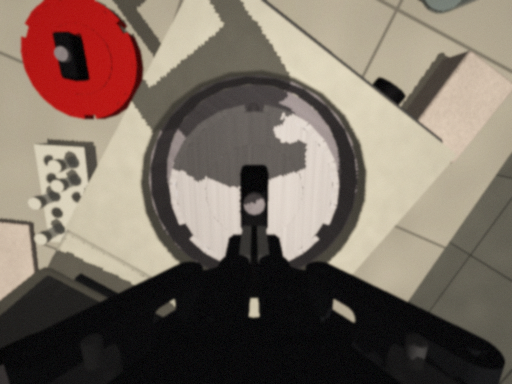

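Wrist view: the lid is centred in the chamber around (254,180), plate at 191.3 mm, level, with the button out at (254,204). It is home. Now I'll press the button with the closed fingers.

```bash
python3 -m handwheel '[[0,0,0.02,0,0,0,0],[0,0,0.02,0,0,0,0],[0,0,0.015,0,0,0,0],[0,0,0.005,0,0,0,0],[0,0,0,0,0,0,0]]' >/dev/null
python3 plan.py 571.4 -246.6 236 113.8
python3 -m handwheel '[[0,0,0.002,0,0,0,0],[0,0,0.001,0,0,0,0],[0,0,0.001,0,0,0,0],[0,0,0,0,0,0,0],[0,0,0,0,0,0,0]]' >/dev/null
python3 plan.py 571.4 -246.6 236 113.8
python3 -m handwheel '[[0,0,0.001,0,0,0,0],[0,0,0.001,0,0,0,0],[0,0,0.001,0,0,0,0],[0,0,0,0,0,0,0],[0,0,0,0,0,0,0]]' >/dev/null
python3 plan.py 571.4 -246.6 230 113.8
```

```text
t 17.02 pos [ 570.5 -246.   239.6] yaw 113.81 tilt [-0.003   0.0018 -1.    ] F [-0.8 -0.8 -0.6] M [0.04 0.01 0.04] gap -0.007 q [-31.  12.  88.   0.  80. -54.]
tool shift [-0.9  0.6  3.6]
turn tool z 0.0002
t 17.43 pos [ 571.6 -246.7  238.2] yaw 113.82 tilt [ 9.e-04 -5.e-04 -1.e+00] F [ 0.1  0.4 -0.4] M [ 0.01 -0.03  0.01] gap 0.001 q [-31.  12.  88.   0.  80. -54.]
tool shift [ 0.2 -0.2  2.2]
turn tool z 0.0003
t 17.85 pos [ 571.6 -246.7  235.7] yaw 113.81 tilt [ 1.e-03 -6.e-04 -1.e+00] F [-1.   1.3  4.9] M [ 0.14  0.27 -0.01] gap 0.004 q [-31.  12.  88.  -0.  79. -54.]
tool shift [ 0.2 -0.1  5.7]
turn tool z 0.0002
```

```bash
python3 -m handwheel '[[0,0,0.001,0,0,0,0],[0,0,0.001,0,0,0,0],[0,0,0.001,0,0,0,0],[0,0,0,0,0,0,0],[0,0,0,0,0,0,0]]' >/dev/null
python3 plan.py 571.4 -246.6 230 113.8
python3 -m handwheel '[[0,0,0.001,0,0,0,0],[0,0,0.001,0,0,0,0],[0,0,0,0,0,0,0],[0,0,0,0,0,0,0],[0,0,0,0,0,0,0]]' >/dev/null
python3 plan.py 571.4 -246.6 230 113.8
python3 -m handwheel '[[0,0,0.001,0,0,0,0],[0,0,0.001,0,0,0,0],[0,0,0,0,0,0,0],[0,0,0,0,0,0,0],[0,0,0,0,0,0,0]]' >/dev/null
python3 plan.py 571.4 -246.6 230 113.8
```

```text
t 18.27 pos [ 571.6 -246.7  233.1] yaw 113.82 tilt [ 1.1e-03 -7.0e-04 -1.0e+00] F [-2.9  1.3  5.8] M [ 0.21  0.45 -0.03] gap 0.001 q [-31.  12.  88.  -0.  79. -54.]
tool shift [ 0.1 -0.2  3.1]
turn tool z 0.0003
t 18.68 pos [ 571.6 -246.6  231.1] yaw 113.82 tilt [ 1.1e-03 -7.0e-04 -1.0e+00] F [-2.5  2.   6.8] M [0.24 0.4  0.01] gap -0.003 q [-31.  13.  88.  -0.  79. -54.]
tool shift [ 0.1 -0.2  1.1]
turn tool z 0.0003
t 19.1 pos [ 571.6 -246.7  229.9] yaw 113.82 tilt [ 1.4e-03 -9.0e-04 -1.0e+00] F [-4.4  1.4 11. ] M [ 0.45  0.76 -0.01] gap -0.002 q [-31.  13.  89.  -0.  79. -54.]
tool shift [ 0.2 -0.2 -0.1]
turn tool z 0.0003
```

The force is rising at 229.9, which is the stop (236 − 6). A little more force, then retreat and check.

```bash
python3 -m handwheel '[[0,0,0.001,0,0,0,0],[0,0,0.001,0,0,0,0],[0,0,0,0,0,0,0],[0,0,0,0,0,0,0],[0,0,0,0,0,0,0]]'
python3 -m handwheel '[[0,0,-0.005,0,0,0,0],[0,0,-0.01,0,0,0,0],[0,0,-0.02,0,0,0,0],[0,0,-0.02,0,0,0,0],[0,0,-0.02,0,0,0,0]]' 
python3 -m handwheel '[[0,0,-0.01,0,0,0,0],[0,0,0,0,0,0,0],[0,0,0,0,0,0,0],[0,0,0,0,0,0,0],[0,0,0,0,0,0,0]]' >/dev/null
python3 - <<'E'
from h import *
c=wrist();P=cloud(c)
L=np.array([571.4,-246.6]);d=np.hypot(P[...,0]-L[0],P[...,1]-L[1])
m=(d<84)&(d>35)&(abs(P[...,2]-191)<7)
A=np.c_[P[m][:,:2]-L,np.ones(m.sum())];print("plane",np.linalg.lstsq(A,P[m][:,2],rcond=None)[0])
b=d<7;print("button z (222 in)",np.percentile(P[b&(P[...,2]<240)][:,2],[10,50,90]))
k=(d<45)&(abs(P[...,2]-221)<3.5);print("knob",cv2.minAreaRect(P[k][:,:2].astype(np.float32)))
E
python3 plan.py
```

```text
clock: 19.52
position: [571.7, -246.7, 229.9]
eef_rot: [[-0.404, 0.915, 0.002], [0.915, 0.404, -0.002], [-0.002, 0.001, -1.0]]
contact_force: [-7.1, 4.3, 18.1]
finger_gap: 0.001
grasp_force: 9.2
clock: 19.93
position: [571.1, -246.5, 301.1]
eef_rot: [[-0.404, 0.915, -0.001], [0.915, 0.404, 0.0], [0.001, -0.001, -1.0]]
contact_force: [-0.9, -0.5, 0.3]
finger_gap: -0.002
grasp_force: 0.0
plane [ 3.42668865e-04 -2.88800381e-03  1.91365909e+02]
button z (222 in) [221.24843047 222.06317835 222.90439341]
knob ((571.3753662109375, -245.55018615722656), (23.606460571289062, 52.557552337646484), 23.11532211303711)
t 20.4 pos [ 570.7 -246.2  308.6] yaw 113.81 tilt [-0.0026  0.0015 -1.    ] F [-1.1  0.2 -0.8] M [ 0.   -0.05  0.01] gap -0.002 q [-31.  10.  83.  -0.  87. -54.]
```

The button top is at 222.1 (fully in), and the lid is home and level. Handing in.

```bash
python3 -c "
from rig import sign_off
print(sign_off())"
```

```text
the job is handed in; nothing more can be done
None
```

I handed the job in at about 20 s of the 64 s: the notched lid sits home and level on the rotor, its lock button measured fully in (222 mm), the arm well clear and no contact with anything else along the way; the hand-in returned no verdict.

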